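# Show the next parts to fit, then acknowledge

### The job

Show the trainee which two parts go into the gearbox next: with the fingertips about two centimetres above its middle, point at the smaller steel ball bearing for two seconds, then in the same way at the thin black seal ring, rising well clear of everything in between and pointing at no other part. Then press the green button on the grey box with the fingertips to acknowledge, let it spring back and move away. Do not touch, move or lift any of the parts or the torch.

Things in the scene. Friction and masses are not known exactly. Their poses are not given: they have to be found in the camera images.
- bearing_a_top (a point): the smaller of two steel ball bearings, a ring lying flat, 52 mm across, 15 mm high with a bore through its middle. Loose on the bench; this point is on its axis, level with its upper face, 15 mm above the bench; z up.
- seal_ring_top (a point): shaft seal, a thin flat black rubber ring with a wide open middle, 68 mm across, only 9 mm high. Loose on the bench; this point is on its axis, level with its upper face, 9 mm above the bench; z up.
- bearing_b_top (a point): the larger of two steel ball bearings, lying flat, 62 mm across, 16 mm high (not to be pointed at). Loose on the bench; this point is on its axis, level with its upper face, 16 mm above the bench; z up.
- pinion_top (a point): steel spur gear lying flat, 60 mm across its teeth, 28 mm high (not to be pointed at). Loose on the bench; this point is on its axis, level with its upper face, 28 mm above the bench; z up.
- tape_black_top (a point): roll of black insulating tape with a brown core, lying flat, 62 mm across, 19 mm high; thicker than the seal (not to be pointed at). Loose on the bench; this point is on its axis, level with its upper face, 19 mm above the bench; z up.
- torch: black hand torch lying on the bench, 116 mm long (its y axis), 41 mm high; loose bystander. Origin: centre of its underside.
- ack_button_top (a point): centre of the upper face of the round green push button, 32 mm across, facing up, about 62 mm above the bench; it stands 10 mm proud of its black round housing (48 mm across) on a fixed grey box (88 x 108 mm with small ears, 40 mm high). The box stands to the left of the parts. Press straight down.
- ack_button (a joint): travel of the green button in m: 0 released, 0.006 fully pressed; grows as it is pressed; the spring needs 1.5 N to start and 5 N fully down, and returns it when let go.
Things that resemble listed ones, but are neither listed nor needed, are in the scene too. What is shaped like the part that bears seal_ring_top but brown is not meant.

How it is judged (in metres and radians):
On the way, in this order (a step that is already met when the one before it is completed fails the run):
1. the fingertips point at the smaller bearing from close above for 1.5 s (horizontal distance between the grasp point and bearing_a_top below 0.025 m and z of the grasp point in the frame of bearing_a_top below 0.065 m), for 1.5 s.
2. then they point at the black seal ring from close above for 1.5 s (horizontal distance between the grasp point and seal_ring_top below 0.025 m and z of the grasp point in the frame of seal_ring_top below 0.065 m), for 1.5 s.
3. then the green button is pressed in by at least 4 mm (value of joint ack_button above 0.004 m), for 0.05 s.
At the end, for the whole second after the job is handed in: The green button has sprung back (within 1 mm), and both bearings, the seal, the gear, the tape and the torch lie within 8 mm of where they were (value of joint ack_button below 0.001 m and distance of each of bearing_a_top, seal_ring_top, bearing_b_top, pinion_top, tape_black_top, torch from where it was at the start of the episode below 0.008 m); the robot touches nothing.
It fails at once if the robot touches one of the parts or the torch (contact force between any of the fingers, the arm and bearing_a above 0.5 N or contact force between any of the fingers, the arm and seal_ring above 0.5 N or contact force between any of the fingers, the arm and bearing_b above 0.5 N or contact force between any of the fingers, the arm and pinion above 0.5 N or contact force between any of the fingers, the arm and tape_black above 0.5 N or contact force between any of the fingers, the arm and torch above 0.5 N).
It fails at once if a part or the torch is moved or lifted (more than 8 mm) (distance of any of bearing_a_top, seal_ring_top, bearing_b_top, pinion_top, tape_black_top, torch from where it was at the start of the episode above 0.008 m).
It fails at once if the fingertips come down over the middle of a wrong part (larger bearing, gear or tape) to within about 3 cm, as if pointing at it ((horizontal distance between the grasp point and bearing_b_top below 0.02 m and z of the grasp point in the frame of bearing_b_top below 0.05 m) or (horizontal distance between the grasp point and pinion_top below 0.02 m and z of the grasp point in the frame of pinion_top below 0.05 m) or (horizontal distance between the grasp point and tape_black_top below 0.02 m and z of the grasp point in the frame of tape_black_top below 0.05 m)).
It also fails if it takes over 53 s, if anything falls off the work surface, if the arm or the gripper's body presses on something with over 40 N, if the wrist force passes 120 N, or if a joint passes its speed limit or range.

### The arm

A 6-joint arm with a two-finger parallel gripper is mounted at the origin on a cart in front of the work surface, level with it; the furniture and walls round the work are solid. World frame = base frame: x ahead of the robot, y to its left, z up, the work surface at z = 0. Lengths are in mm, angles in degrees, forces in N, time in s.
With the tool pointing down it reaches from about 300 to 850 mm from the base axis. Payload 4.2 kg.
Tool frame: the origin (TCP) lies midway between the tips of the shut fingers; the grasp point (between the pads) lies 19 mm behind it (env.tcp_to_grasp is the distance from the TCP to the grasp point, in mm); z points along the fingers, x is the direction in which the jaws open and shut, and the axes are right-handed (so a half turn about z gives the same grasp; the last joint's range is limited). The gripper opens to 91 mm and grips with 3 to 60 N. Pads are 32 mm wide; open, the fingers measure 118 mm over their backs; the gripper's body (76 mm by 178 mm) begins 60 mm behind the grasp point.
Start: joints at [75.287, 18.312, 89.639, -0, 72.044, -1.146], TCP at [134.892, 558.97, 213.976] pointing down, gripper open.
Joint ranges: [-177.97, 177.97], [-48.28, 115.42], [12.27, 149.76], [-77.06, 257.06], [2.81, 150.46], [-146.56, 146.56]. Speed limits (degrees/s): [147.25, 147.25, 180, 180, 180, 180].

### API

Orientations are given as [roll, pitch, yaw] about the fixed x, y, z axes, in that order (R = Rz(yaw) Ry(pitch) Rx(roll)).
In Python, from workcell import env gives the robot as it stands.
- The arm moves only by the tool drive_tool, never from a script. Its argument "motion" is a list of rows, each a list of 2 entries, a list of its own where there are three numbers: the shift along the world's x, y, z in m, then the turn, a rotation vector about the world's x, y, z in rad. In form: [[[dx, dy, dz], [wx, wy, wz]], ...]. A call has exactly 10 rows; each row shifts and turns the commanded pose from where the row before left it; what a row does not reach is not made up. A row lasts 1/12 s, in which the tool goes at most 41.7 mm and 7.16 degrees, less where a joint would pass 70% of its speed; a pose out of reach is approached as far as the arm can. A call is refused whole if a number of a shift passes 0.0417 or a number of a turn 0.125, either way. A call with a gripper value outside its range is refused whole. "claw" is the opening, from 0 (shut) to 1 (fully open), set as the call begins (left out, the last holds). The fingers move at their own pace and stop on an object; "force" is the grip in N (left out, the last holds). Time passes only in rows, so rows that do not move let the fingers close, or fill a call up. It gives the time, the measured TCP pose, the force and the opening at its end, in the units of the state.
- env.state(): the state, without advancing time (a new reading comes with each control period).
- env.grab_frame(name): name is "scene" or "top" or "wrist"; returns the picture (400x640x3 uint8, red, green, blue); there is no depth.
- env.camera_params(name): a dict with "fov_y" (degrees; the focal length in pixels is half the picture's height over the tangent of half this angle, whatever the lens; pixels are square), "cx", "cy" (the principal point, pixels), "pose" (4x4, takes a point from camera to world coordinates). Camera axes: x right, y down, z forward; pixel columns grow to the right and rows downward; lengths in mm; the calibration is good to about 2 mm. A picture is of the moment at which its call begins: read the wrist's pose just before it. camera_params takes no time and is no camera call; for the wrist camera it gives the pose at the moment of the call.
- env.job_done(): hands the job in, once; it reports no verdict.
The state is a dict: "time_s": time; "qpos": joint angles; "qvel": joint speeds; "effort": joint torques, N m; "ee_pos": TCP position; "ee_rot": TCP orientation; "force": force on the tool from outside, world axes, zero at the start; "torque": the same for the moment, N m; "gripper_width": finger opening in mm.
Only numpy, scipy, OpenCV 4.12 (cv2) and the standard library are available. Lean on these libraries where they do the work, as an engineer would, in place of code of your own. Each camera call takes 0.05 s, during which the arm holds its last target.

## Working session

There is one attempt and no reset: what is moved stays moved. The work goes in short steps, Python scripts to look and compute and a tool call to move; the robot and the scene stay as the last step left them, time stands still between calls to the robot, and variables do not carry over. Pictures are saved under pics/ and viewed, and the job is handed in when it is done.

Besides the shell and the picture viewer there is one more tool, called after "Emit:" in YAML: its name, and indented under it one key for each argument. drive_tool: Moves the arm, as the interface text tells. Its arguments: {"type":"object","properties":{"motion":{"type":"array","items":{"type":"array"}},"claw":{"type":"number"},"force":{"type":"number"}},"required":["motion"]}

```bash
mkdir -p pics
python3 - <<'E'
from workcell import env
import cv2
for n in ["top","scene"]:
    im=env.grab_frame(n); cv2.imwrite(f"pics/{n}0.png",im[:,:,::-1])
    p=env.camera_params(n);print(n,p)
print(env.state(), env.tcp_to_grasp)
E
```

```text
top {'fov_y': 54.989922776639105, 'cx': 320.46777347050823, 'cy': 201.64613930656122, 'pose': array([[-1.25497937e-03, -9.93134854e-01,  1.16968313e-01,
         3.97830314e+02],
       [-9.99995938e-01,  9.47018814e-04, -2.68839370e-03,
         3.58900398e+00],
       [ 2.55916629e-03, -1.16971212e-01, -9.93132008e-01,
         1.06624141e+03],
       [ 0.00000000e+00,  0.00000000e+00,  0.00000000e+00,
         1.00000000e+00]])}
scene {'fov_y': 46.874903958541104, 'cx': 323.4109192064461, 'cy': 204.2050354132354, 'pose': array([[ 4.61151209e-01, -6.43509843e-01,  6.10929329e-01,
        -1.16835233e+02],
       [-8.87276707e-01, -3.27499351e-01,  3.24783343e-01,
        -3.16867250e+02],
       [-8.92231912e-03, -6.91837595e-01, -7.21998016e-01,
         8.54578524e+02],
       [ 0.00000000e+00,  0.00000000e+00,  0.00000000e+00,
         1.00000000e+00]])}
{'time_s': 0.1, 'qpos': array([ 7.52854817e+01,  1.83477675e+01,  8.96986152e+01,  9.49760585e-05,
        7.20426321e+01, -1.14600555e+00]), 'qvel': array([ 0.01861526, -0.11346299, -0.05757385,  0.03582253,  0.00826425,
       -0.03530597]), 'effort': array([-5.94870053e-04, -4.13334632e+01, -2.32510275e+01,  7.28288549e-02,
        4.20979725e-02, -4.00749173e-05]), 'ee_pos': array([134.78795803, 558.52838054, 213.21187991]), 'ee_rot': array([-1.79998129e+02,  8.89951460e-02,  7.64314594e+01]), 'force': array([-0.67575013,  1.22179874, -0.3635653 ]), 'torque': array([ 0.03734987, -0.02088546, -0.01549065]), 'gripper_width': 91.69865644876846} 18.8
```

View pics/top0.png

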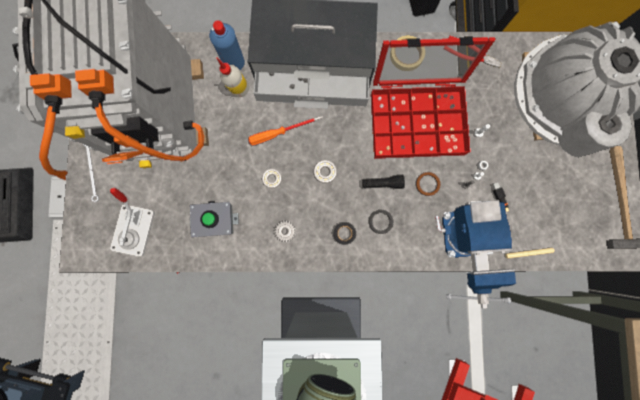

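View pics/scene0.png

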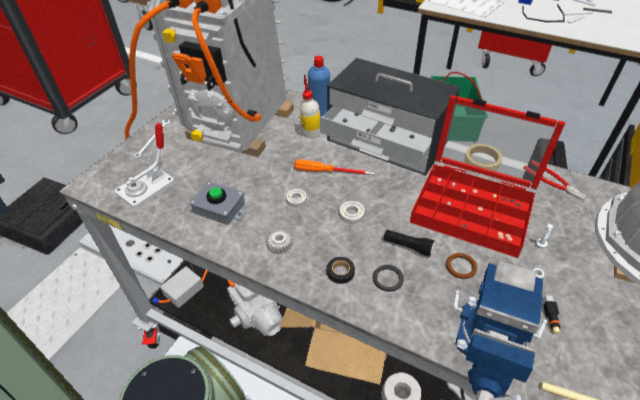

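```bash
cat > h.py <<'E'
import numpy as np
def px2w(p,u,v,z):
    f=200/np.tan(np.radians(p["fov_y"]/2)); T=p["pose"]
    d=T[:3,:3]@np.array([(u-p["cx"])/f,(v-p["cy"])/f,1]); o=T[:3,3]
    return o+d*(z-o[2])/d[2]
def w2px(p,w):
    f=200/np.tan(np.radians(p["fov_y"]/2)); T=p["pose"]
    c=T[:3,:3].T@(np.array(w)-T[:3,3]); return np.array([p["cx"]+f*c[0]/c[2],p["cy"]+f*c[1]/c[2]])
E
python3 - <<'E'
import cv2
im=cv2.imread("pics/top0.png")[150:260,180:450]
cv2.imwrite("pics/topcrop.png",cv2.resize(im[:, 0:160],None,fx=5,fy=5,interpolation=cv2.INTER_CUBIC))
cv2.imwrite("pics/topcrop2.png",cv2.resize(im[:,115:270],None,fx=5,fy=5,interpolation=cv2.INTER_CUBIC))
im=cv2.imread("pics/scene0.png")[170:300,190:490]
cv2.imwrite("pics/scenecrop.png",cv2.resize(im,None,fx=2.66,fy=2.66,interpolation=cv2.INTER_CUBIC))
E
```

```text
(no output)
```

View pics/topcrop.png

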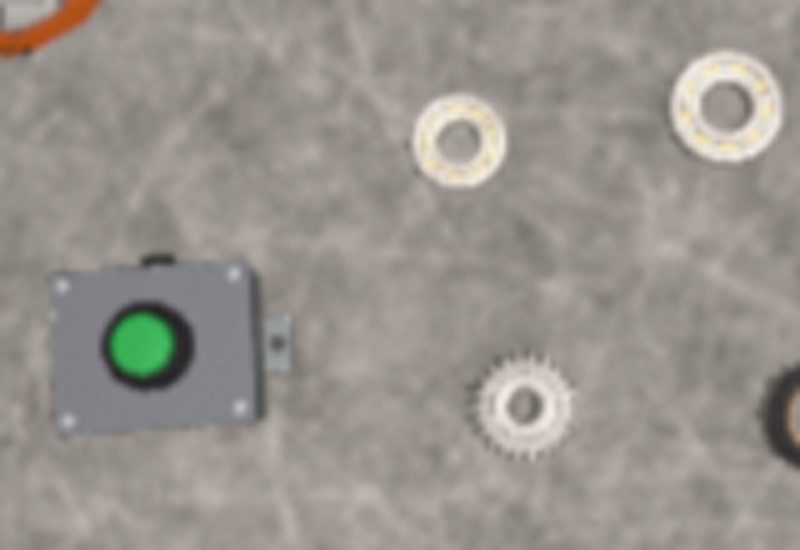

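View pics/topcrop2.png

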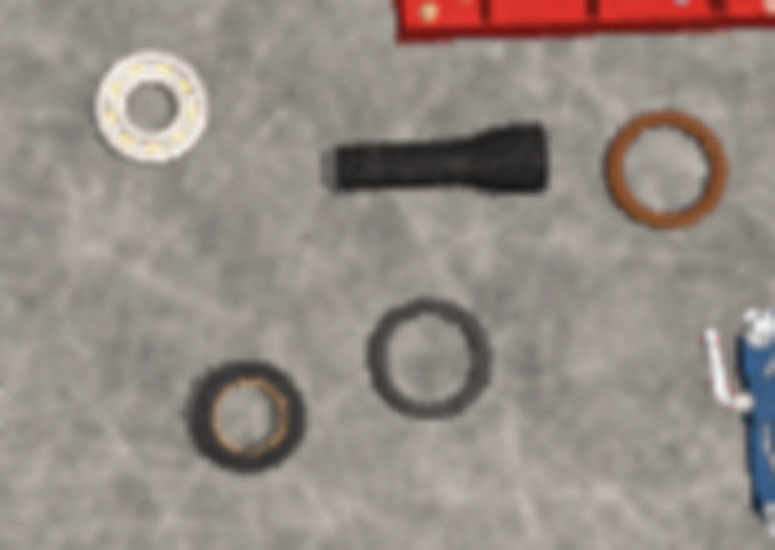

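View pics/scenecrop.png

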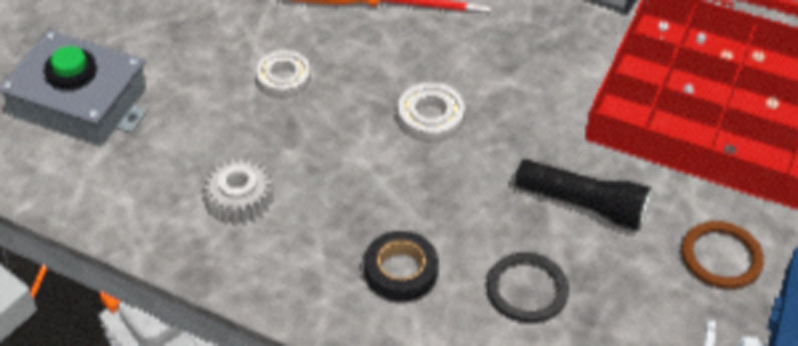

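Run:
```python
from workcell import env
from h import *
t=env.camera_params("top");s=env.camera_params("scene")
for n,a,b,z in [("A",(271.6,177.8),(296.2,196),15),("seal",(380.5,221.3),(388.2,277.3),9),("btn",(208.3,218.5),(215.7,192),62),("B",(325.1,170.9),(351.8,210.5),16),("gear",(284.5,230.9),(279,238.5),28),("tape",(344.1,232.9),(340.7,267),19),("brown",(428,183.5),(461,265),9),("torchL",(362,183.2),None,20),("torchR",(404,181.5),None,20)]:
    print(n,px2w(t,*a,z).round(1), px2w(s,*b,z).round(1) if b else "")
```

```text
A [588.4 136.2  15. ] [587.8 136.5  15. ]
seal [ 467.7 -164.6    9. ] [ 465.7 -166.3    9. ]
btn [472.  294.3  62. ] [470.9 293.8  62. ]
B [607.5 -12.2  16. ] [605.5 -12.5  16. ]
gear [440.8  97.8  28. ] [438.1  96.   28. ]
tape [435.6 -63.4  19. ] [436.4 -64.1  19. ]
brown [ 573.  -299.1    9. ] [ 571.  -299.2    9. ]
torchL [ 572.2 -113.8   20. ] 
torchR [ 576.8 -229.9   20. ]
```

The parts by top-camera pixel: the two steel bearings are at (272,178), smaller, about 18 px across, and at (325,171), larger, about 22 px. I take the first as bearing_a. The ring candidates are:
- (381,222): thin and black with a wide open middle. This is the seal.
- (344,233): tape with a brown core.
- (428,184): the brown ring.

The green button is at (208,219). The crops confirm this, and the two cameras agree within 2 mm. I'll now travel high with the fingers shut.

Emit:
drive_tool:
  motion:
    - [[0.012,-0.011,0],[0,0,0]]
    - [[0.022,-0.02,0],[0,0,0]]
    - [[0.023,-0.022,0],[0,0,0]]
    - [[0.023,-0.022,0],[0,0,0]]
    - [[0.023,-0.022,0],[0,0,0]]
    - [[0.023,-0.022,0],[0,0,0]]
    - [[0.023,-0.022,0],[0,0,0]]
    - [[0.023,-0.022,0],[0,0,0]]
    - [[0.023,-0.022,0],[0,0,0]]
    - [[0.023,-0.022,0],[0,0,0]]
  claw: 0

```text
time_s: 0.93
ee_pos: [353.6, 350.6, 213.7]
ee_rot: [-180.0, 0.0, 76.4]
force: [-0.1, 0.5, 0.0]
gripper_width: 27.4
```

Emit:
drive_tool:
  motion:
    - [[0.024,-0.022,0],[0,0,0]]
    - [[0.024,-0.022,0],[0,0,0]]
    - [[0.024,-0.022,0],[0,0,0]]
    - [[0.024,-0.022,0],[0,0,0]]
    - [[0.024,-0.022,0],[0,0,0]]
    - [[0.024,-0.022,0],[0,0,0]]
    - [[0.024,-0.022,0],[0,0,0]]
    - [[0.024,-0.022,0],[0,0,0]]
    - [[0.022,-0.021,0],[0,0,0]]
    - [[0.012,-0.011,0],[0,0,0]]

```text
time_s: 1.77
ee_pos: [580.7, 141.5, 213.2]
ee_rot: [180.0, 0.1, 76.3]
force: [-0.6, -0.1, -1.3]
gripper_width: 0.6
```

Emit:
drive_tool:
  motion:
    - [[0,0,0],[0,0,0]]
    - [[0,0,0],[0,0,0]]
    - [[0,0,0],[0,0,0]]
    - [[0,0,0],[0,0,0]]
    - [[0,0,0],[0,0,0]]
    - [[0,0,0],[0,0,0]]
    - [[0,0,0],[0,0,0]]
    - [[0,0,0],[0,0,0]]
    - [[0,0,0],[0,0,0]]
    - [[0,0,0],[0,0,0]]

```text
time_s: 2.6
ee_pos: [578.9, 144.1, 214.0]
ee_rot: [180.0, -0.0, 76.4]
force: [0.5, -0.5, 0.6]
gripper_width: 0.6
```

Emit:
drive_tool:
  motion:
    - [[0.003,-0.003,-0.01],[0,0,0]]
    - [[0.003,-0.003,-0.018],[0,0,0]]
    - [[0.003,-0.002,-0.018],[0,0,0]]
    - [[0,0,-0.018],[0,0,0]]
    - [[0,0,-0.018],[0,0,0]]
    - [[0,0,-0.016],[0,0,0]]
    - [[0,0,-0.014],[0,0,0]]
    - [[0,0,-0.01],[0,0,0]]
    - [[0,0,0],[0,0,0]]
    - [[0,0,0],[0,0,0]]

```text
time_s: 3.43
ee_pos: [587.8, 135.8, 91.4]
ee_rot: [-179.9, 0.0, 76.4]
force: [0.3, 0.6, -0.8]
gripper_width: 0.5
```

Run:
```python
from workcell import env
from h import *
import cv2
p=env.camera_params("wrist"); im=env.grab_frame("wrist"); im2=env.grab_frame("scene")
print(env.state()["ee_pos"].round(1))
out=im[:,:,::-1].copy()
for w,c in [((588,136.3,15),(0,0,255)),((467,-165.5,9),(255,0,0))]:
    print(w2px(p,w))
    u=tuple(int(x) for x in w2px(p,w)); cv2.circle(out,u,4,c,1)
cv2.imwrite("pics/w1.png",out)
cv2.imwrite("pics/s1.png",cv2.resize(im2[100:300,180:460,::-1],None,fx=2.8,fy=2.8,interpolation=cv2.INTER_CUBIC))
```

```text
[588.6 136.   92.8]
[328.13779924 206.08452397]
[-113.97437293  142.33074146]
```

View pics/w1.png

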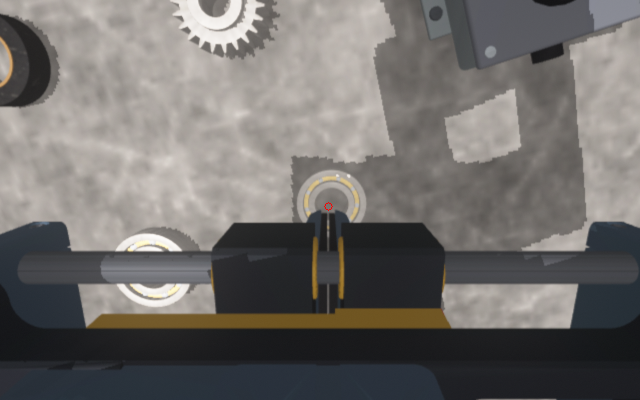

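View pics/s1.png

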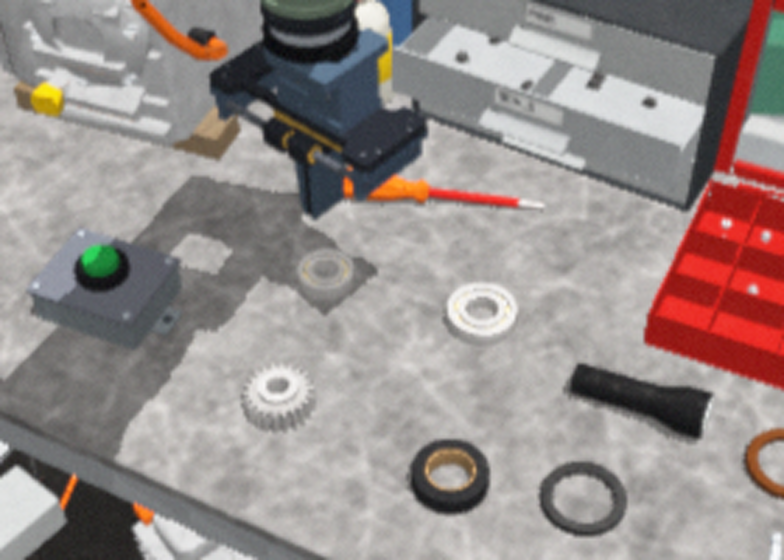

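The wrist view shows the smaller bearing directly under the shut tips. Its predicted centre, (328,206), falls in its bore. I'll descend to about 2 cm above it and hold.

Emit:
drive_tool:
  motion:
    - [[0,0,-0.008],[0,0,0]]
    - [[0,0,-0.012],[0,0,0]]
    - [[0,0,-0.012],[0,0,0]]
    - [[0,0,-0.01],[0,0,0]]
    - [[0,0,-0.008],[0,0,0]]
    - [[0,0,-0.006],[0,0,0]]
    - [[0,0,0],[0,0,0]]
    - [[0,0,0],[0,0,0]]
    - [[0,0,0],[0,0,0]]
    - [[0,0,0],[0,0,0]]

```text
time_s: 4.37
ee_pos: [588.4, 136.1, 36.6]
ee_rot: [179.9, -0.0, 76.4]
force: [-0.2, -0.7, -0.2]
gripper_width: 0.4
```

Emit:
drive_tool:
  motion:
    - [[0,0,0],[0,0,0]]
    - [[0,0,0],[0,0,0]]
    - [[0,0,0],[0,0,0]]
    - [[0,0,0],[0,0,0]]
    - [[0,0,0],[0,0,0]]
    - [[0,0,0],[0,0,0]]
    - [[0,0,0],[0,0,0]]
    - [[0,0,0],[0,0,0]]
    - [[0,0,0],[0,0,0]]
    - [[0,0,0],[0,0,0]]

```text
time_s: 5.2
ee_pos: [587.9, 136.0, 36.0]
ee_rot: [-180.0, -0.0, 76.4]
force: [-0.5, -0.2, 0.6]
gripper_width: 0.3
```

Emit:
drive_tool:
  motion:
    - [[0,0,0],[0,0,0]]
    - [[0,0,0],[0,0,0]]
    - [[0,0,0],[0,0,0]]
    - [[0,0,0],[0,0,0]]
    - [[0,0,0],[0,0,0]]
    - [[0,0,0],[0,0,0]]
    - [[0,0,0],[0,0,0]]
    - [[0,0,0],[0,0,0]]
    - [[0,0,0],[0,0,0]]
    - [[0,0,0],[0,0,0]]

```text
time_s: 6.03
ee_pos: [587.9, 136.0, 36.0]
ee_rot: [-180.0, -0.0, 76.4]
force: [0.0, -0.2, 0.6]
gripper_width: 0.5
```

Emit:
drive_tool:
  motion:
    - [[0,0,0],[0,0,0]]
    - [[0,0,0],[0,0,0]]
    - [[0,0,0],[0,0,0]]
    - [[0,0,0],[0,0,0]]
    - [[0,0,0],[0,0,0]]
    - [[0,0,0],[0,0,0]]
    - [[0,0,0],[0,0,0]]
    - [[0,0,0],[0,0,0]]
    - [[0,0,0],[0,0,0]]
    - [[0,0,0],[0,0,0]]

```text
time_s: 6.87
ee_pos: [587.9, 136.0, 36.0]
ee_rot: [-180.0, -0.0, 76.4]
force: [-0.2, -0.4, 0.4]
gripper_width: 0.4
```

Emit:
drive_tool:
  motion:
    - [[0,0,0.01],[0,0,0]]
    - [[0,0,0.018],[0,0,0]]
    - [[0,0,0.018],[0,0,0]]
    - [[0,0,0.018],[0,0,0]]
    - [[0,0,0.018],[0,0,0]]
    - [[0,0,0.018],[0,0,0]]
    - [[0,0,0.018],[0,0,0]]
    - [[0,0,0.018],[0,0,0]]
    - [[0,0,0.018],[0,0,0]]
    - [[0,0,0.01],[0,0,0]]

```text
time_s: 7.7
ee_pos: [588.7, 136.1, 203.1]
ee_rot: [179.8, -0.1, 76.4]
force: [1.4, -0.4, 0.3]
gripper_width: 0.5
```

Emit:
drive_tool:
  motion:
    - [[-0.003,-0.008,0],[0,0,0]]
    - [[-0.007,-0.017,0],[0,0,0]]
    - [[-0.007,-0.017,0],[0,0,0]]
    - [[-0.007,-0.017,0],[0,0,0]]
    - [[-0.007,-0.017,0],[0,0,0]]
    - [[-0.007,-0.017,0],[0,0,0]]
    - [[-0.007,-0.017,0],[0,0,0]]
    - [[-0.007,-0.017,0],[0,0,0]]
    - [[-0.007,-0.017,0],[0,0,0]]
    - [[-0.007,-0.017,0],[0,0,0]]

```text
time_s: 8.53
ee_pos: [520.3, -26.3, 198.9]
ee_rot: [-179.9, 0.0, 76.4]
force: [0.4, -0.5, -0.0]
gripper_width: 0.1
```

Emit:
drive_tool:
  motion:
    - [[-0.007,-0.017,0],[0,0,0]]
    - [[-0.007,-0.017,0],[0,0,0]]
    - [[-0.007,-0.017,0],[0,0,0]]
    - [[-0.007,-0.017,0],[0,0,0]]
    - [[-0.007,-0.017,0],[0,0,0]]
    - [[-0.007,-0.017,0],[0,0,0]]
    - [[-0.007,-0.017,0],[0,0,0]]
    - [[-0.005,-0.014,0],[0,0,0]]
    - [[-0.001,-0.007,0],[0,0,0]]
    - [[0,0,0],[0,0,0]]

```text
time_s: 9.37
ee_pos: [465.9, -166.1, 199.3]
ee_rot: [-179.9, 0.0, 76.3]
force: [-0.3, 0.5, -1.0]
gripper_width: 0.5
```

Emit:
drive_tool:
  motion:
    - [[0,0,-0.008],[0,0,0]]
    - [[0,0,-0.016],[0,0,0]]
    - [[0,0,-0.018],[0,0,0]]
    - [[0,0,-0.018],[0,0,0]]
    - [[0,0,-0.018],[0,0,0]]
    - [[0,0,-0.016],[0,0,0]]
    - [[0,0,-0.01],[0,0,0]]
    - [[0,0,-0.006],[0,0,0]]
    - [[0,0,0],[0,0,0]]
    - [[0,0,0],[0,0,0]]

```text
time_s: 10.2
ee_pos: [467.2, -164.8, 90.1]
ee_rot: [180.0, -0.0, 76.5]
force: [-1.2, 0.2, 0.5]
gripper_width: 0.2
```

Run:
```python
from workcell import env
from h import *
import cv2
p=env.camera_params("wrist"); im=env.grab_frame("wrist"); im2=env.grab_frame("scene")
print(env.state()["ee_pos"].round(1))
out=im[:,:,::-1].copy()
u=tuple(int(x) for x in w2px(p,(467,-165.5,9))); print(u); cv2.circle(out,u,4,(0,0,255),1)
cv2.imwrite("pics/w2.png",out)
cv2.imwrite("pics/s2.png",cv2.resize(im2[140:350,260:560,::-1],None,fx=2.6,fy=2.6,interpolation=cv2.INTER_CUBIC))
```

```text
[ 467.6 -165.2   90.8]
(326, 204)
```

View pics/w2.png

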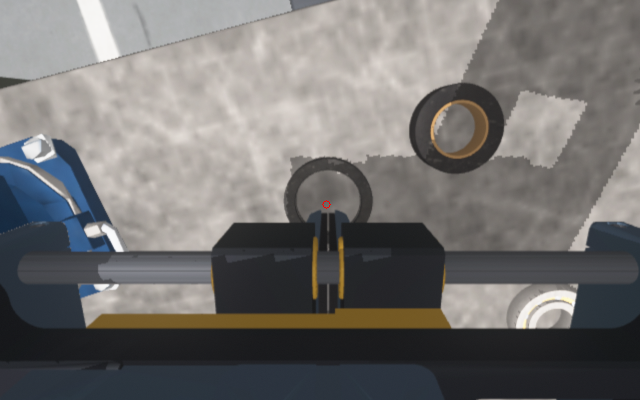

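View pics/s2.png

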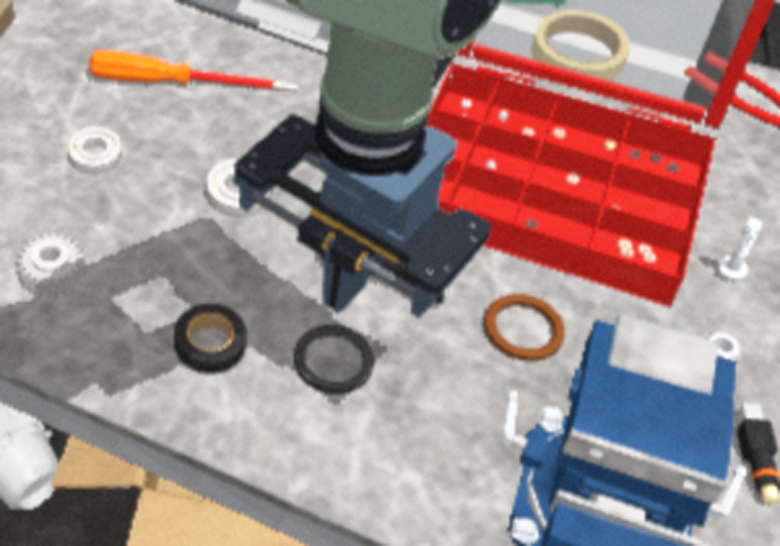

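The wrist view shows the thin black ring under the tips, with its predicted centre at (326,204) inside the ring. The vise is clear of the gripper. I'll descend, hold and rise.

Emit:
drive_tool:
  motion:
    - [[0,0,-0.008],[0,0,0]]
    - [[0,0,-0.012],[0,0,0]]
    - [[0,0,-0.012],[0,0,0]]
    - [[0,0,-0.012],[0,0,0]]
    - [[0,0,-0.009],[0,0,0]]
    - [[0,0,-0.006],[0,0,0]]
    - [[0,0,0],[0,0,0]]
    - [[0,0,0],[0,0,0]]
    - [[0,0,0],[0,0,0]]
    - [[0,0,0],[0,0,0]]

```text
time_s: 11.13
ee_pos: [467.4, -165.2, 31.6]
ee_rot: [179.9, 0.0, 76.4]
force: [0.6, -0.4, 0.4]
gripper_width: 0.3
```

Emit:
drive_tool:
  motion:
    - [[0,0,0],[0,0,0]]
    - [[0,0,0],[0,0,0]]
    - [[0,0,0],[0,0,0]]
    - [[0,0,0],[0,0,0]]
    - [[0,0,0],[0,0,0]]
    - [[0,0,0],[0,0,0]]
    - [[0,0,0],[0,0,0]]
    - [[0,0,0],[0,0,0]]
    - [[0,0,0],[0,0,0]]
    - [[0,0,0],[0,0,0]]

```text
time_s: 11.97
ee_pos: [466.9, -165.0, 31.0]
ee_rot: [180.0, -0.0, 76.4]
force: [0.7, 0.8, -0.1]
gripper_width: 0.5
```

Emit:
drive_tool:
  motion:
    - [[0,0,0],[0,0,0]]
    - [[0,0,0],[0,0,0]]
    - [[0,0,0],[0,0,0]]
    - [[0,0,0],[0,0,0]]
    - [[0,0,0],[0,0,0]]
    - [[0,0,0],[0,0,0]]
    - [[0,0,0],[0,0,0]]
    - [[0,0,0],[0,0,0]]
    - [[0,0,0],[0,0,0]]
    - [[0,0,0],[0,0,0]]

```text
time_s: 12.8
ee_pos: [466.9, -165.0, 31.0]
ee_rot: [-180.0, -0.0, 76.4]
force: [0.1, 0.2, -0.8]
gripper_width: 0.6
```

Emit:
drive_tool:
  motion:
    - [[0,0,0],[0,0,0]]
    - [[0,0,0],[0,0,0]]
    - [[0,0,0],[0,0,0]]
    - [[0,0,0],[0,0,0]]
    - [[0,0,0],[0,0,0]]
    - [[0,0,0],[0,0,0]]
    - [[0,0,0],[0,0,0]]
    - [[0,0,0],[0,0,0]]
    - [[0,0,0],[0,0,0]]
    - [[0,0,0],[0,0,0]]

```text
time_s: 13.63
ee_pos: [466.9, -165.0, 31.0]
ee_rot: [180.0, -0.0, 76.4]
force: [0.5, 0.2, -0.0]
gripper_width: 0.4
```

Emit:
drive_tool:
  motion:
    - [[0,0,0.01],[0,0,0]]
    - [[0,0,0.018],[0,0,0]]
    - [[0,0,0.018],[0,0,0]]
    - [[0,0,0.018],[0,0,0]]
    - [[0,0,0.018],[0,0,0]]
    - [[0,0,0.018],[0,0,0]]
    - [[0,0,0.018],[0,0,0]]
    - [[0,0,0.018],[0,0,0]]
    - [[0,0,0.018],[0,0,0]]
    - [[0,0,0.01],[0,0,0]]

```text
time_s: 14.47
ee_pos: [467.6, -165.3, 197.8]
ee_rot: [179.8, 0.0, 76.4]
force: [0.0, -0.2, 0.5]
gripper_width: 0.6
```

Emit:
drive_tool:
  motion:
    - [[0,0.014,0],[0,0,0]]
    - [[0,0.025,0],[0,0,0]]
    - [[0,0.025,0],[0,0,0]]
    - [[0,0.025,0],[0,0,0]]
    - [[0,0.025,0],[0,0,0]]
    - [[0,0.025,0],[0,0,0]]
    - [[0,0.025,0],[0,0,0]]
    - [[0,0.025,0],[0,0,0]]
    - [[0,0.025,0],[0,0,0]]
    - [[0,0.025,0],[0,0,0]]

```text
time_s: 15.3
ee_pos: [466.4, 75.2, 195.2]
ee_rot: [-180.0, -0.0, 76.4]
force: [1.1, 0.2, 1.0]
gripper_width: 0.5
```

Emit:
drive_tool:
  motion:
    - [[0.001,0.025,0],[0,0,0]]
    - [[0.001,0.025,0],[0,0,0]]
    - [[0.001,0.025,0],[0,0,0]]
    - [[0.001,0.025,0],[0,0,0]]
    - [[0,0.025,0],[0,0,0]]
    - [[0,0.025,0],[0,0,0]]
    - [[0,0.025,0],[0,0,0]]
    - [[0,0.025,0],[0,0,0]]
    - [[0,0.015,0],[0,0,0]]
    - [[0,0.005,0],[0,0,0]]

```text
time_s: 16.13
ee_pos: [470.7, 295.8, 194.8]
ee_rot: [-180.0, -0.0, 76.6]
force: [-0.1, -0.9, -0.6]
gripper_width: 0.1
```

Emit:
drive_tool:
  motion:
    - [[0,0,-0.008],[0,0,0]]
    - [[0,0,-0.014],[0,0,0]]
    - [[0,0,-0.016],[0,0,0]]
    - [[0,0,-0.016],[0,0,0]]
    - [[0,0,-0.014],[0,0,0]]
    - [[0,0,-0.01],[0,0,0]]
    - [[0,0,-0.006],[0,0,0]]
    - [[0,0,0],[0,0,0]]
    - [[0,0,0],[0,0,0]]
    - [[0,0,0],[0,0,0]]

```text
time_s: 16.97
ee_pos: [471.5, 294.0, 111.8]
ee_rot: [179.9, -0.1, 76.4]
force: [-0.2, -0.1, 0.5]
gripper_width: 0.7
```

Run:
```python
from workcell import env
from h import *
import cv2
p=env.camera_params("wrist"); im=env.grab_frame("wrist")
print(env.state()["ee_pos"].round(1))
out=im[:,:,::-1].copy()
u=tuple(int(x) for x in w2px(p,(471.5,294,62))); print(u); cv2.circle(out,u,4,(0,0,255),1)
cv2.imwrite("pics/w3.png",out)
```

```text
[471.5 294.2 111.9]
(327, 216)
```

View pics/w3.png

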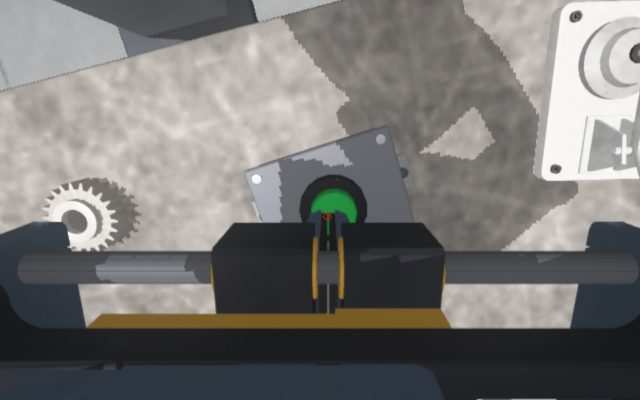

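The green button is at about (333,212), roughly 3 mm to the +y side of the prediction. I'll shift slightly and press down slowly, watching the force.

Emit:
drive_tool:
  motion:
    - [[0,0.002,-0.006],[0,0,0]]
    - [[-0.001,0,-0.008],[0,0,0]]
    - [[0,0,-0.008],[0,0,0]]
    - [[0,0,-0.007],[0,0,0]]
    - [[0,0,-0.006],[0,0,0]]
    - [[0,0,-0.005],[0,0,0]]
    - [[0,0,-0.004],[0,0,0]]
    - [[0,0,0],[0,0,0]]
    - [[0,0,0],[0,0,0]]
    - [[0,0,0],[0,0,0]]

```text
time_s: 17.85
ee_pos: [470.1, 296.1, 67.2]
ee_rot: [180.0, -0.0, 76.4]
force: [-0.9, -0.0, -0.0]
gripper_width: 0.7
```

Emit:
drive_tool:
  motion:
    - [[0,0,-0.001],[0,0,0]]
    - [[0,0,-0.001],[0,0,0]]
    - [[0,0,-0.001],[0,0,0]]
    - [[0,0,-0.001],[0,0,0]]
    - [[0,0,-0.001],[0,0,0]]
    - [[0,0,-0.001],[0,0,0]]
    - [[0,0,-0.001],[0,0,0]]
    - [[0,0,-0.001],[0,0,0]]
    - [[0,0,0],[0,0,0]]
    - [[0,0,0],[0,0,0]]

```text
time_s: 18.68
ee_pos: [469.9, 296.0, 59.1]
ee_rot: [180.0, -0.0, 76.4]
force: [-0.3, -1.3, 3.1]
gripper_width: 0.2
```

Emit:
drive_tool:
  motion:
    - [[0,0,-0.001],[0,0,0]]
    - [[0,0,-0.0005],[0,0,0]]
    - [[0,0,-0.0005],[0,0,0]]
    - [[0,0,-0.0005],[0,0,0]]
    - [[0,0,0],[0,0,0]]
    - [[0,0,0],[0,0,0]]
    - [[0,0,0],[0,0,0]]
    - [[0,0,0],[0,0,0]]
    - [[0,0,0],[0,0,0]]
    - [[0,0,0],[0,0,0]]

```text
time_s: 19.52
ee_pos: [469.9, 296.0, 56.5]
ee_rot: [180.0, -0.0, 76.4]
force: [-0.1, -0.3, 4.6]
gripper_width: 0.2
```

One more millimetre to make sure it is fully down.

Emit:
drive_tool:
  motion:
    - [[0,0,-0.0005],[0,0,0]]
    - [[0,0,-0.0005],[0,0,0]]
    - [[0,0,-0.0005],[0,0,0]]
    - [[0,0,0],[0,0,0]]
    - [[0,0,0],[0,0,0]]
    - [[0,0,0],[0,0,0]]
    - [[0,0,0],[0,0,0]]
    - [[0,0,0],[0,0,0]]
    - [[0,0,0],[0,0,0]]
    - [[0,0,0],[0,0,0]]

```text
time_s: 20.35
ee_pos: [470.0, 296.0, 56.2]
ee_rot: [180.0, -0.0, 76.4]
force: [-2.7, -1.3, 13.1]
gripper_width: 0.2
```

The button has bottomed out: 13 N, well above the 5 N needed. I'll let it go, rise and move away.

Emit:
drive_tool:
  motion:
    - [[0,0,0.004],[0,0,0]]
    - [[0,0,0.008],[0,0,0]]
    - [[0,0,0.015],[0,0,0]]
    - [[0,0,0.018],[0,0,0]]
    - [[0,0,0.018],[0,0,0]]
    - [[0,0,0.018],[0,0,0]]
    - [[0,0,0.018],[0,0,0]]
    - [[0,0,0.018],[0,0,0]]
    - [[0,0,0.018],[0,0,0]]
    - [[0,0,0.01],[0,0,0]]

```text
time_s: 21.18
ee_pos: [470.5, 296.4, 201.8]
ee_rot: [179.9, -0.1, 76.4]
force: [0.8, -0.6, -0.5]
gripper_width: 0.3
```

Emit:
drive_tool:
  motion:
    - [[-0.01,0.008,0],[0,0,0]]
    - [[-0.02,0.015,0],[0,0,0]]
    - [[-0.02,0.015,0],[0,0,0]]
    - [[-0.02,0.015,0],[0,0,0]]
    - [[-0.02,0.015,0],[0,0,0]]
    - [[-0.02,0.015,0],[0,0,0]]
    - [[-0.01,0.008,0],[0,0,0]]
    - [[0,0,0],[0,0,0]]
    - [[0,0,0],[0,0,0]]
    - [[0,0,0],[0,0,0]]

```text
time_s: 22.02
ee_pos: [350.3, 386.5, 199.5]
ee_rot: [180.0, 0.0, 76.4]
force: [1.1, 0.5, -0.2]
gripper_width: 0.3
```

Run:
```python
from workcell import env
import cv2, numpy as np
im=env.grab_frame("top"); im2=env.grab_frame("scene")
a=cv2.imread("pics/top0.png")
b=im[:,:,::-1]
cv2.imwrite("pics/s4.png",cv2.resize(np.hstack([a[150:260,180:450],b[150:260,180:450]]),None,fx=1.45,fy=1.45))
cv2.imwrite("pics/s5.png",im2[:,:,::-1])
print(env.state()["ee_pos"].round(1),env.state()["force"].round(1))
```

```text
[350.7 386.4 199.7] [ 0.2 -0.1  1.4]
```

View pics/s4.png

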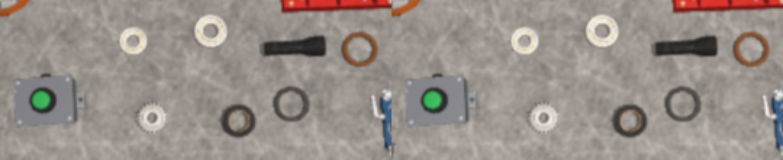

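View pics/s5.png

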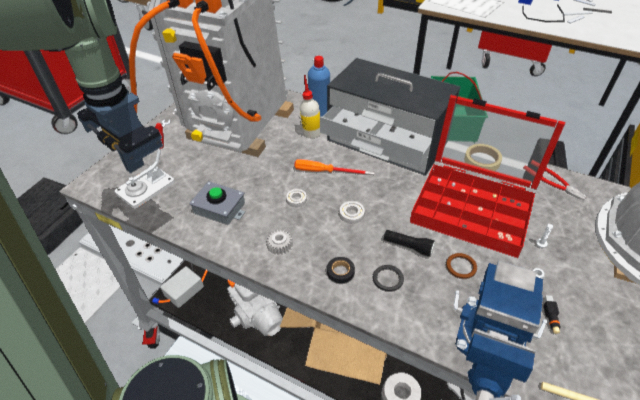

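```bash
python3 -c "
from workcell import env
print(env.job_done())"
```

```text
the job is handed in; nothing more can be done
None
```

I pointed at the smaller bearing, then at the thin black seal ring, then pressed the green button, and handed the job in at about 22 s. No verdict was reported.

- **Pointing:** With the fingers shut, the tips hovered about 21 mm above the smaller bearing and about 22 mm above the seal. Each hold lasted at least 2.5 s, and all sideways travel was at about 195 mm or higher.
- **Button:** I pressed it to the bottom of its travel; the tip force rose to 13 N. I then rose and moved well clear.
- **Last checks:** The before and after pictures show every part and the torch in the same place. The button looks released, though its joint value could not be read directly. The tip force is back to sensor noise (0.2 to 1.4 N). The wrist view put the button about 3 mm off the position worked out from the other two cameras, so I moved 2 mm towards it before pressing. No check failed.

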